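# Start the suction table

## Task

Start the suction table from its control box, with the fingertips: first switch the mains on by pressing the raised end of the rocker switch until it is fully over, then press the square start button fully down and let it come up again. Press gently, leave the other buttons alone and do not move the weights, the jar or the brush; finish with the hand clear of everything.

Things in the scene. Friction and masses are not known exactly. Their poses are not given: they have to be found in the camera images.
- console: Control box of the suction table, lying on its back and fixed: 220 mm (its x) by 360 mm (its y) by 60 mm high, white, panel on top. Origin: centre of its underside, on the table. Its x axis points away from the robot, to the side with the round gauge and the two dark read-outs (up to 10 mm above the panel); its z is up. The five controls stand in a row along its y, 66 mm apart, about 45 mm to the -x side of its centre, in an order that changes; they turn with the box.
- rocker_unit: Mains rocker switch, the only see-saw switch: frame 84 mm (its x) by 46 mm, side walls 13 mm high, holding a black paddle 70 by 34 by 10 mm that tilts about a pivot 20 mm above the panel. Origin: centre of the frame's underside, on the panel (60 mm above the table). Axes as the box's: its +x end (the gauge side) is raised while off.
- rocker_paddle (a joint): Tilt of the rocker, rad: 0 = off (end nearest the gauge raised 0.22 rad), 0.44 = fully on (that end down, the other raised). It starts within 0.05 of off and stays where it is left. Friction only: about 3 N pressed down 25 mm from the pivot, then a hard stop.
- rocker_raised_end (a point): Point on the paddle's top face, 25 mm from the pivot towards the raised end, 30 mm above the panel when off; it goes down about 11 mm to fully on.
- square_unit: Start button, the only square one: cap 36 by 36 mm, bezel 44 by 44 mm. Origin: centre of the bezel's underside, on the panel; z up. Top of the cap 18 mm above the panel when up, 10 mm when down. Black cap in a matching aluminium bezel 6 mm high; in line with the other controls on the panel.
- square_top (a point): Centre of the top face of the square cap; moves with it.
- square_cap (a joint): Travel of the square button downwards, m: 0 = up, 0.008 = fully down. Springs back when let go; about 1.5 N to start, 4.5 N at the bottom, then a hard stop.
- round_top (a point): Centre of the top of the big round button, cap 36 mm across, 18 mm above the panel. Not to be pressed. Black cap in a matching aluminium bezel 6 mm high; in line with the other controls on the panel.
- round_cap (a joint): Travel of the big round button downwards, m: 0 = up, 0.008 = down. Springs back.
- small_top (a point): Centre of the top of the small round button, cap 20 mm across, 18 mm above the panel. Not to be pressed. Black cap in a matching aluminium bezel 6 mm high; in line with the other controls on the panel.
- small_cap (a joint): Travel of the small round button downwards, m: 0 = up, 0.008 = down. Springs back.
- oblong_top (a point): Centre of the top of the narrow oblong button, cap 44 mm (box's x) by 16 mm, 18 mm above the panel. Not to be pressed. Black cap in a matching aluminium bezel 6 mm high; in line with the other controls on the panel.
- oblong_cap (a joint): Travel of the oblong button downwards, m: 0 = up, 0.008 = down. Springs back.
- weight: Small loose brass weight with a knob, 32 mm across, 39 mm high, standing on the panel on its gauge side, near the box's +y end. Origin: centre of its underside. To be left alone.
- jar: Loose amber glass jar with a white lid, 60 mm across, 85 mm high, on the table beyond the box's +y end. Origin: centre of its underside. To be left alone.
- bar_weight: Loose steel cylinder weight, 50 mm across, 50 mm high, on the table beyond the box's +y end. Origin: centre of its underside. To be left alone.
- brush: Loose flat brush with a wooden handle, 200 mm long, 42 mm wide, 20 mm high, lying on the table beyond the box's -y end, roughly along the box's x. Origin: under its middle. To be left alone.

How it is judged:
On the way, in this order (a step that is already met when the one before it is completed fails the run):
1. the rocker is switched fully on (value of joint rocker_paddle above 0.36 rad), for 0.2 s.
2. the square button is pressed down (value of joint square_cap above 0.0055 m), for 0.1 s.
3. the square button has come up again (value of joint square_cap below 0.0015 m), for 0.2 s.
At the end, for the whole second after the job is handed in: The rocker is on (beyond 0.36 of 0.44 rad), the square button was pressed at least 5.5 of 8 mm after that and is up again (within 1.5 mm), the other buttons are up, and the weights, jar and brush are within 15 mm of where they stood (value of joint rocker_paddle above 0.36 rad and value of joint each of square_cap, round_cap, small_cap, oblong_cap below 0.0015 m and distance of each of weight, jar, bar_weight, brush from where it was at the start of the episode below 0.015 m); the robot touches nothing.
It fails at once if the start button is pressed while the mains is still off (value of joint square_cap above 0.003 m and value of joint rocker_paddle below 0.3 rad).
It fails at once if another button is pressed (value of joint any of round_cap, small_cap, oblong_cap above 0.003 m).
It fails at once if a weight, the jar or the brush is moved or lifted (distance of any of weight, jar, bar_weight, brush from where it was at the start of the episode above 0.015 m).
It fails at once if the controls or the panel are pressed harder than 30 N (contact force between the fingers and console above 30 N or contact force between the fingers and rocker_unit above 30 N or contact force between the fingers and square_unit above 30 N).
It also fails if it takes over 38 s, if anything falls off the work surface, if the arm or the gripper's body presses on something with over 40 N, if the wrist force passes 120 N, or if a joint passes its speed limit or range.

## Robot

A 7-joint arm with a two-finger parallel gripper is mounted at the origin on the work surface. World frame = base frame: x ahead of the robot, y to its left, z up, the work surface at z = 0. Lengths are in m, angles in rad, forces in N, time in s.
With the tool pointing down it reaches from about 0.425 to 0.925 m from the base axis. Payload 6.8 kg.
Tool frame: the origin (TCP) lies midway between the tips of the shut fingers; the grasp point (between the pads) lies 19 mm behind it; z points along the fingers, y is the direction in which the jaws open and shut (so a half turn about z gives the same grasp; the last joint's range is limited). The gripper opens to 85 mm and grips with 20 to 120 N. Pads are 22 mm wide; open, the fingers measure 114 mm over their backs; the gripper's body (76 mm by 85 mm) begins 54 mm behind the grasp point. The pads swing forward as they close: fully open they stand 13 mm farther back than shut.
Start: joints at [-1.254, 0.477, 0.022, 1.555, -0.011, 1.109, -0.083], TCP at [0.278, 0.615, 0.231] pointing down, gripper open.
Joint ranges: [-2.96, 2.96], [-0.34, 2.1], [-1.41, 1.46], [0.24, 2.44], [-1.37, 4.51], [0.17, 1.92], [-2.96, 2.96]. Speed limits (rad/s): [2.39, 2.39, 3.14, 3.14, 3.14, 3.14, 3.14].

## Interface

Orientations are given as a unit quaternion [w, x, y, z].
In Python, from station import bot, vision gives the robot as it stands.
- The arm moves only by the tool move_arm, never from a script. Its argument "increments" is text: rows parted by semicolons, each of 7 numbers parted by spaces: the opening, from 0 (shut) to 1 (fully open), then the shift along the world's x, y, z in mm, then the turn, a rotation vector about the world's x, y, z in rad. In form: grip x y z rx ry rz; .... A call has exactly 8 rows; each row shifts and turns the commanded pose from where the row before left it; what a row does not reach is not made up. A row lasts 1/8 s, in which the tool goes at most 62.5 mm and 10.7 degrees, less where a joint would pass 70% of its speed; a pose out of reach is approached as far as the arm can. A call with a gripper value outside its range is refused whole. The fingers move at their own pace and stop on an object; "newtons" is the grip in N (left out, the last holds). Time passes only in rows, so rows that do not move let the fingers close, or fill a call up. It gives the time, the measured TCP pose, the force and the opening at its end, in the units of the state.
- bot.get_obs(): the state, without advancing time (a new reading comes with each control period).
- vision.read_camera(name): name is "side" or "top"; returns (picture, depth): 480x640x3 uint8, red, green, blue; 480x640 float32, m along the optical axis (not along the pixel's ray), 0 where there is no reading.
- vision.calibration(name): a dict with "fx", "fy", "cx", "cy" (pixels), "k1" (the pictures are not rectified: a ray, as slopes to the right and down, at radius r is drawn at 1 + k1 r^2 times it, then the intrinsics apply), "R" (3x3) and "t" (3): a world point X has camera coordinates R X + t. Camera axes: x right, y down, z forward; pixel columns grow to the right and rows downward; lengths in m; the calibration is good to about 2 mm. A picture is of the moment at which its call begins. calibration takes no time and is no camera call.
- bot.hand_in(): hands the job in, once; it reports no verdict.
The state is a dict: "t": time; "q": joint angles; "joint_vel": joint speeds; "joint_torque": joint torques, N m; "eef_pos": TCP position; "tool_rot": TCP orientation; "contact_force": force on the tool from outside, world axes, zero at the start; "torque": the same for the moment, N m; "gripper_width": opening from 0.0 (shut) to 1.0 (fully open).
Only numpy, scipy, OpenCV 4.12 (cv2) and the standard library are available. Lean on these libraries where they do the work, as an engineer would, in place of code of your own. Each camera call takes 0.05 s, during which the arm holds its last target.

## Working session

There is one attempt and no reset: what is moved stays moved. The work goes in short steps, Python scripts to look and compute and a tool call to move; the robot and the scene stay as the last step left them, time stands still between calls to the robot, and variables do not carry over. Pictures are saved under pics/ and viewed, and the job is handed in when it is done.

Besides the shell and the picture viewer there is one more tool, called after "Request:" as name(argument=value, ...) on one line, values as JSON. move_arm: Moves the arm, as the interface text tells. Its arguments: {"type":"object","properties":{"increments":{"type":"string"},"newtons":{"type":"number"}},"required":["increments"]}

```bash
mkdir -p pics; ls
python3 - <<'E'
from station import bot, vision
import cv2,numpy as np
for n in("top","side"):
    p,d=vision.read_camera(n); cv2.imwrite(f"pics/{n}0.png",p[:,:,::-1]); np.save(f"{n}0.npy",d); c=vision.calibration(n); print(n,c)
print(bot.get_obs())
E
```

```text
pics
top {'fx': 566.6302077723129, 'fy': 566.6302077723129, 'cx': 310.61257391786825, 'cy': 246.06567911378997, 'k1': 0.043441553534864286, 'R': array([[-0.02688379, -0.99959471, -0.00936372],
       [-0.98611309,  0.02805456, -0.16368849],
       [ 0.16388485,  0.00483312, -0.98646764]]), 't': array([0.06926584, 0.58281662, 0.92056055])}
side {'fx': 457.30319928941367, 'fy': 457.30319928941367, 'cx': 327.6369938083326, 'cy': 240.62287722550838, 'k1': -0.12037307640152067, 'R': array([[-0.91825539, -0.39565473,  0.01625951],
       [-0.27605887,  0.61017332, -0.742617  ],
       [ 0.28389881, -0.68640065, -0.66951894]]), 't': array([0.55797203, 0.20380847, 0.76990421])}
{'t': 0.1, 'q': array([-1.25408885,  0.4777218 ,  0.02237323,  1.55625868, -0.01148734,
        1.10931399, -0.08310896]), 'joint_vel': array([ 0.00011558, -0.0009738 ,  0.00037869, -0.00065008, -0.00072714,
       -0.00081133,  0.0015619 ]), 'joint_torque': array([ 5.01407674e-03, -5.97755671e+01,  1.61387399e+00, -2.81954026e+01,
        1.28761251e-02,  5.02936804e-03, -3.20886409e-05]), 'eef_pos': array([0.27802363, 0.61454747, 0.23046027]), 'tool_rot': array([-9.74618768e-05,  2.10814794e-01,  9.77525705e-01, -7.80553368e-04]), 'contact_force': array([-0.15552179, -0.23514648, -0.02130932]), 'torque': array([-0.02531476, -0.01141049, -0.01836169]), 'gripper_width': 0.9989677492605827}
```

View pics/top0.png

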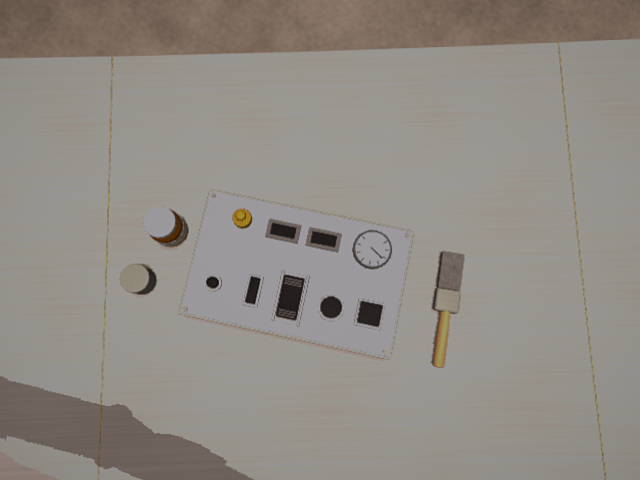

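View pics/side0.png

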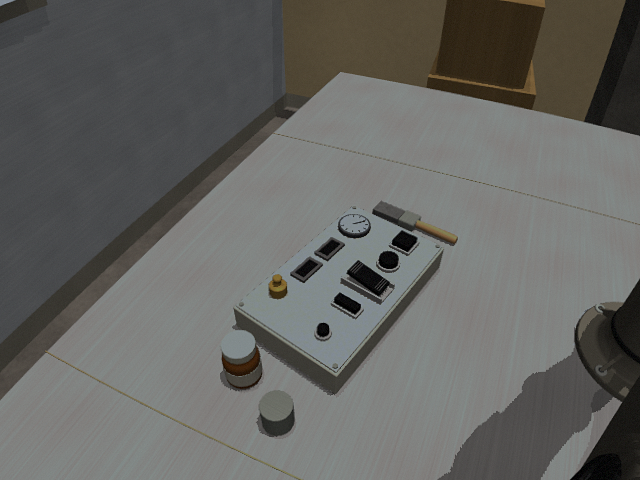

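The top view shows, left to right: small (212,282), oblong (253,290), rocker (290,297), round (331,307) and square (370,313). The brass weight is at (242,217), the jar at (163,225), the steel weight at (137,278) and the brush at (449,310). Next I'll measure these positions.

```bash
cat > h.py <<'E'
import numpy as np,cv2
from station import vision
def K(n):
    c=vision.calibration(n);return c,np.array([[c['fx'],0,c['cx']],[0,c['fy'],c['cy']],[0,0,1.]]),np.array([c['k1'],0,0,0,0.])
def ray(n,uv):
    c,k,d=K(n); s=cv2.undistortPoints(np.array([[uv]],float),k,d)[0,0]
    return -c['R'].T@c['t'], c['R'].T@np.array([s[0],s[1],1])
def onz(n,uv,z):
    o,r=ray(n,uv); return o+r*(z-o[2])/r[2]
def proj(n,X):
    c,k,d=K(n); return cv2.projectPoints(np.array(X,float).reshape(-1,3),cv2.Rodrigues(c['R'])[0],np.array(c['t']),k,d)[0].reshape(-1,2)
def dep(n,uv,D):
    o,r=ray(n,uv); return o+r*D
def tri(a,b):
    o1,r1=ray("top",a);o2,r2=ray("side",b)
    s=np.linalg.lstsq(np.c_[r1,-r2],o2-o1,rcond=None)[0]
    p,q=o1+r1*s[0],o2+r2*s[1]; return (p+q)/2,np.linalg.norm(p-q)
E
python3 - <<'E'
from h import *
np.set_printoptions(precision=4,suppress=True)
C={}
for n,(x0,y0,x1,y1) in {"top":(180,185,415,360),"side":(230,200,445,390)}.items():
    p=cv2.imread(f"pics/{n}0.png"); D=np.load(n+"0.npy")
    m=((p.max(2)<50)*255).astype(np.uint8); w=np.zeros_like(m); w[y0:y1,x0:x1]=m[y0:y1,x0:x1]
    for c in cv2.findContours(w,0,2)[0]:
        if cv2.contourArea(c)<60: continue
        M=cv2.moments(c);u=(M['m10']/M['m00'],M['m01']/M['m00']); d=D[int(u[1]),int(u[0])]
        print(n,np.array(u),cv2.contourArea(c),cv2.minAreaRect(c)[1:], "depth pt",dep(n,u,d),"z78",onz(n,u,.078))
# corners of panel from bright mask, top
p=cv2.imread("pics/top0.png")
for uv in [(211,190),(413,231),(390,358),(180,315)]: print(uv,onz("top",uv,.06))
E
python3 - <<'E'
import cv2
p=cv2.imread("pics/top0.png")[180:365,175:420];cv2.imwrite("pics/topz.png",cv2.resize(p,None,fx=3.2,fy=3.2,interpolation=2))
p=cv2.imread("pics/side0.png")[195:400,225:465];cv2.imwrite("pics/sidez.png",cv2.resize(p,None,fx=2.9,fy=2.9,interpolation=2))
E
```

```text
top [369.5299 313.4546] 398.5 ((21.008893966674805, 21.131752014160156), 10.619654655456543) depth pt [ 0.4662 -0.0397  0.0763] z78 [ 0.4661 -0.0395  0.078 ]
top [330.638  306.7722] 297.0 ((20.0, 19.0), 90.0) depth pt [0.4787 0.0231 0.0764] z78 [0.4786 0.0231 0.078 ]
top [252.4575 289.9525] 200.0 ((8.994379997253418, 25.484079360961914), 12.994616508483887) depth pt [0.5096 0.1502 0.077 ] z78 [0.5095 0.1501 0.078 ]
top [212. 282.] 83.0 ((10.0, 10.0), 90.0) depth pt [0.5246 0.2164 0.0769] z78 [0.5245 0.2162 0.078 ]
top [289.6734 296.9148] 790.5 ((20.232261657714844, 42.01457595825195), 11.768290519714355) depth pt [0.4958 0.089  0.0868] z78 [0.4964 0.0894 0.078 ]
top [323.5303 238.7879] 231.0 ((24.122282028198242, 10.786385536193848), 11.309932708740234) depth pt [0.5936 0.031  0.0648] z78 [0.5912 0.0312 0.078 ]
top [282.8911 230.2588] 223.5 ((23.94871711730957, 10.609539985656738), 11.88865852355957) depth pt [0.61   0.0991 0.0657] z78 [0.6076 0.0984 0.078 ]
side [245.5376 369.5717] 93.0 ((12.424947738647461, 34.31361389160156), 58.73626708984375) depth pt [0.6031 0.3257 0.056 ] z78 
[... 760 characters left out ...]
9384766), 48.8140754699707) depth pt [0.5911 0.0337 0.0656] z78 [0.586  0.0461 0.078 ]
side [404.0181 240.733 ] 294.0 ((21.913463592529297, 16.994117736816406), 26.56505012512207) depth pt [ 0.4631 -0.03    0.0774] z78 [ 0.463  -0.0293  0.078 ]
side [353.5125 233.5087] 86.5 ((31.750946044921875, 13.057059288024902), 9.162346839904785) depth pt [ 0.5629 -0.0224  0.0656] z78 [ 0.5585 -0.0089  0.078 ]
side [393.5138 220.3068] 163.5 ((46.23814010620117, 5.942250728607178), 21.801410675048828) depth pt [ 0.5178 -0.1654  0.0076] z78 [ 0.4996 -0.0798  0.078 ]
(211, 190) [0.685  0.2214 0.06  ]
(413, 231) [ 0.6035 -0.1207  0.06  ]
(390, 358) [ 0.3941 -0.0713  0.06  ]
(180, 315) [0.4732 0.2722 0.06  ]
```

View pics/topz.png

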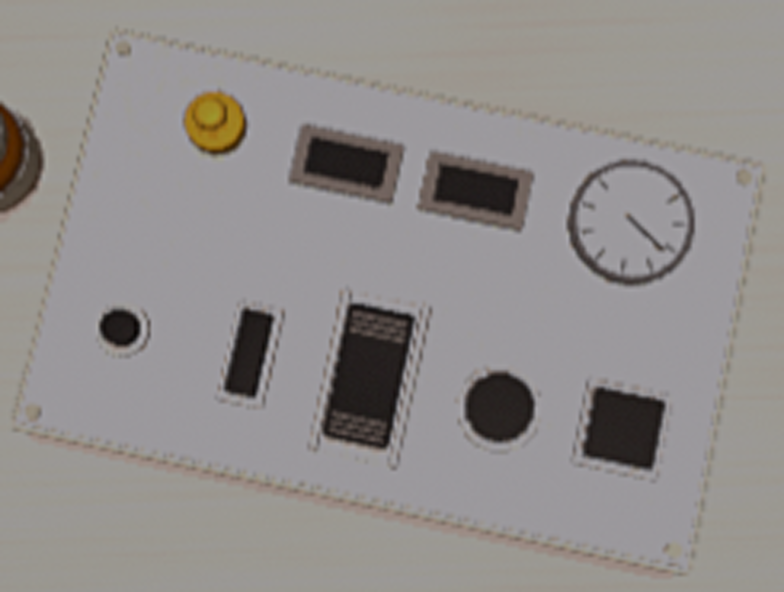

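View pics/sidez.png

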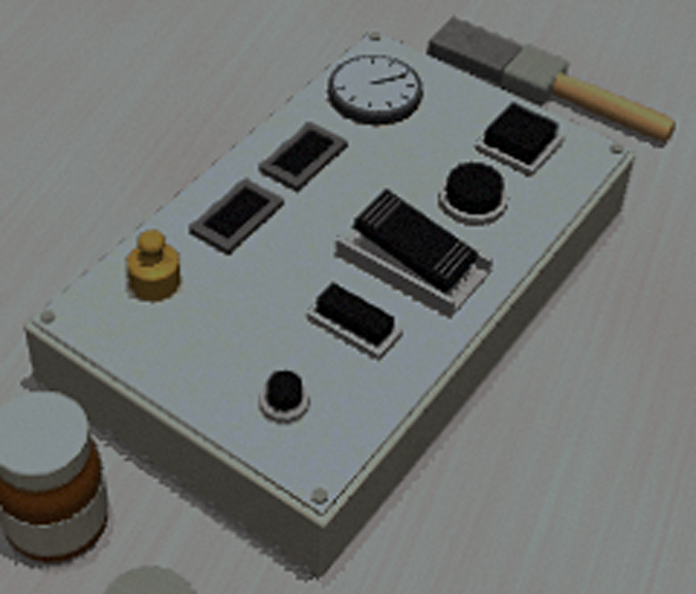

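The row of controls is 262 mm long (expected 264 mm) and the cap heights come out at 76–77 mm (expected 78 mm). That puts the box x axis at (0.975, -0.223), the raised end of the rocker near (0.520, 0.083, 0.090) and the square top at (0.466, -0.040, 0.078). The jaw axis needs +0.2 rad about z. Now I'll move over with the fingers shut.

Request:
move_arm(increments="0 15 -33 0 0 0 0.025; 0 25 -55 0 0 0 0.025; 0 25 -55 0 0 0 0.025; 0 25 -55 0 0 0 0.025; 0 25 -55 0 0 0 0.025; 0 25 -55 0 0 0 0.025; 0 25 -55 0 0 0 0.025; 0 25 -55 0 0 0 0.025", newtons=40)

```text
t: 1.1
eef_pos: [0.4685, 0.1951, 0.2312]
tool_rot: [-0.0, 0.112, 0.994, 0.0]
contact_force: [0.8, 0.6, -0.5]
gripper_width: 0.003
```

Request:
move_arm(increments="0 15 -35 -10 0 0 0; 0 15 -35 -20 0 0 0; 0 13 -25 -20 0 0 0; 0 10 -18 -20 0 0 0; 0 0 0 -20 0 0 0; 0 0 0 -15 0 0 0; 0 0 0 -6 0 0 0; 0 0 0 0 0 0 0")

```text
t: 2.1
eef_pos: [0.521, 0.0843, 0.1202]
tool_rot: [-0.0, 0.112, 0.994, -0.0]
contact_force: [-0.0, 0.0, 0.2]
gripper_width: 0.0
```

Run:
```python
from h import *
from station import bot
o=bot.get_obs();print(o['eef_pos'],o['contact_force'])
for n in("top","side"):
    p,d=vision.read_camera(n)
    u=proj(n,[o['eef_pos'],[.5195,.083,.09],[.466,-.0397,.078]]);print(n,u)
    x,y=(210,190) if n=="top" else (270,150)
    q=cv2.resize(np.ascontiguousarray(p[y:y+180,x:x+220,::-1]),None,fx=3.2,fy=3.2,interpolation=2)
    for a in u: cv2.circle(q,tuple(int((v-w)*3.2) for v,w in zip(a,(x,y))),4,(0,0,255),1)
    cv2.imwrite(f"pics/{n}1.png",q)
```

```text
[0.52101401 0.08432702 0.12019489] [-0.0066225   0.03041029  0.18460436]
top [[291.35956937 279.08836574]
 [292.9984264  281.97895753]
 [369.6263368  313.53754426]]
side [[355.86332739 253.62444521]
 [355.93906899 265.86553609]
 [404.03016196 236.99496358]]
```

View pics/top1.png

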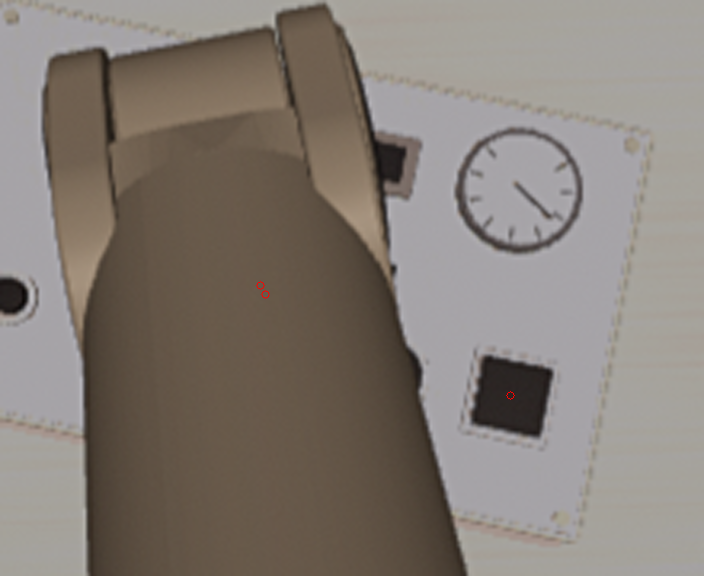

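View pics/side1.png

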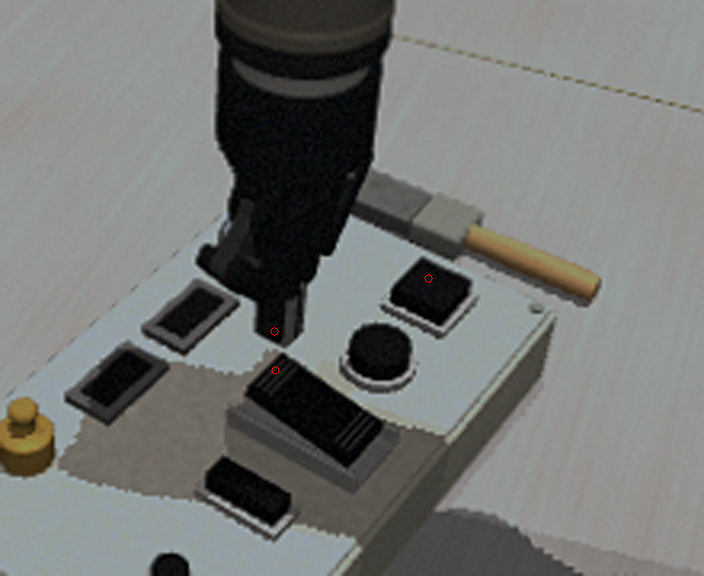

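The side view shows the fingertips straight above the raised end: tip at zoom (278,340), target at (275,370). Next is a gradual press.

Request:
move_arm(increments="0 0 0 -12 0 0 0; 0 0 0 -10 0 0 0; 0 0 0 -4 0 0 0; 0 0 0 -3 0 0 0; 0 0 0 -2 0 0 0; 0 0 0 -2 0 0 0; 0 0 0 -1 0 0 0; 0 0 0 0 0 0 0")

```text
t: 3.2
eef_pos: [0.5216, 0.0841, 0.0865]
tool_rot: [0.0, 0.112, 0.994, 0.0]
contact_force: [1.4, -0.3, 2.2]
gripper_width: 0.001
```

Request:
move_arm(increments="0 0 0 -1 0 0 0; 0 0 0 -1 0 0 0; 0 0 0 -1 0 0 0; 0 0 0 -0.5 0 0 0; 0 0 0 0 0 0 0; 0 0 0 0 0 0 0; 0 0 0 0 0 0 0; 0 0 0 0 0 0 0")

```text
t: 4.2
eef_pos: [0.5215, 0.0841, 0.0829]
tool_rot: [0.0, 0.112, 0.994, 0.0]
contact_force: [5.0, -1.0, 4.5]
gripper_width: 0.001
```

Request:
move_arm(increments="0 0 0 -0.5 0 0 0; 0 0 0 0 0 0 0; 0 0 0 -0.5 0 0 0; 0 0 0 0 0 0 0; 0 0 0 -0.5 0 0 0; 0 0 0 0 0 0 0; 0 0 0 0 0 0 0; 0 0 0 0 0 0 0")

```text
t: 5.2
eef_pos: [0.5211, 0.0841, 0.0813]
tool_rot: [-0.0, 0.112, 0.994, 0.0]
contact_force: [4.8, 0.4, 3.0]
gripper_width: -0.001
```

Request:
move_arm(increments="0 0 0 -0.5 0 0 0; 0 0 0 0 0 0 0; 0 0 0 -0.5 0 0 0; 0 0 0 0 0 0 0; 0 0 0 -0.5 0 0 0; 0 0 0 0 0 0 0; 0 0 0 0 0 0 0; 0 0 0 0 0 0 0")

```text
t: 6.2
eef_pos: [0.5213, 0.0841, 0.0806]
tool_rot: [0.0, 0.112, 0.994, 0.0]
contact_force: [1.7, -0.8, 13.0]
gripper_width: 0.001
```

Force rose to 13 N and the tip stopped at z = 0.0806, so this is the hard stop. I'll lift and check.

Request:
move_arm(increments="0 0 0 2 0 0 0; 0 0 0 8 0 0 0; 0 0 0 15 0 0 0; 0 0 0 20 0 0 0; 0 -10 -20 15 0 0 0; 0 -15 -40 0 0 0 0; 0 -15 -40 0 0 0 0; 0 -15 -24 0 0 0 0")

```text
t: 7.2
eef_pos: [0.4649, -0.0419, 0.1404]
tool_rot: [-0.0, 0.113, 0.994, -0.0]
contact_force: [-0.6, -0.7, -0.9]
gripper_width: 0.0
```

Run:
```python
from h import *
from station import bot
o=bot.get_obs();print(o['eef_pos'],o['contact_force'],o['t'])
for n in("side",):
    p,d=vision.read_camera(n)
    x,y=(270,150)
    q=cv2.resize(np.ascontiguousarray(p[y:y+180,x:x+220,::-1]),None,fx=3.2,fy=3.2,interpolation=2)
    cv2.imwrite(f"pics/{n}2.png",q)
    # paddle profile from depth along box x
    ax=np.array([.975,-.2226,0]);c0=np.array([.4953,.0884,0])
    v,u=np.mgrid[225:320,320:420]; P=[]
    for a,b in zip(u.ravel(),v.ravel()):
        if p[b,a].max()<70 and d[b,a]>0:
            X=dep(n,(a,b),d[b,a]); s=(X-c0)@ax; w=(X-c0)@np.array([.2226,.975,0])
            if abs(w-.004)<.010 and X[2]<.11: P.append((s,X[2]))
    P=np.array(P)
    for s in np.arange(-.04,.041,.01):
        k=abs(P[:,0]-s)<.004; print(round(s,3),k.sum(),np.median(P[k,1]) if k.any() else None)
```

```text
[ 0.46488997 -0.04190596  0.14037611] [-0.62624056 -0.71413247 -0.86528735] 7.2
-0.04 8 0.08630165473803364
-0.03 61 0.08980181838160228
-0.02 47 0.08860225713110359
-0.01 44 0.08621132054706249
0.0 44 0.08378579209270376
0.01 39 0.08159771433587815
0.02 37 0.07998027879142644
0.03 27 0.07747657538168007
0.04 0 None
```

View pics/side2.png

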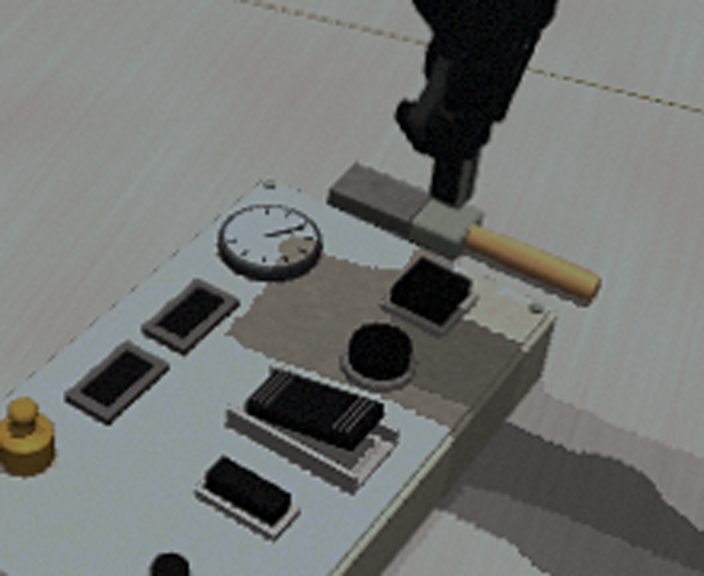

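The rocker is over: the paddle profile slopes about -0.21 rad, which is roughly 0.43 on the joint. The tips are above the square cap, so I'll descend.

Request:
move_arm(increments="0 1 2 -15 0 0 0; 0 0 0 -20 0 0 0; 0 0 0 -15 0 0 0; 0 0 0 -6 0 0 0; 0 0 0 -4 0 0 0; 0 0 0 -3 0 0 0; 0 0 0 -1 0 0 0; 0 0 0 0 0 0 0")

```text
t: 8.25
eef_pos: [0.4674, -0.0379, 0.0761]
tool_rot: [0.0, 0.112, 0.994, 0.0]
contact_force: [-0.6, 1.1, 2.2]
gripper_width: -0.002
```

Request:
move_arm(increments="0 0 0 -1 0 0 0; 0 0 0 -1 0 0 0; 0 0 0 -1 0 0 0; 0 0 0 -1 0 0 0; 0 0 0 -1 0 0 0; 0 0 0 0 0 0 0; 0 0 0 0 0 0 0; 0 0 0 0 0 0 0")

```text
t: 9.25
eef_pos: [0.4674, -0.0379, 0.0709]
tool_rot: [0.0, 0.112, 0.994, 0.0]
contact_force: [0.5, 1.9, 4.3]
gripper_width: -0.004
```

Request:
move_arm(increments="0 0 0 -0.5 0 0 0; 0 0 0 -0.5 0 0 0; 0 0 0 -0.5 0 0 0; 0 0 0 0 0 0 0; 0 0 0 -0.5 0 0 0; 0 0 0 0 0 0 0; 0 0 0 0 0 0 0; 0 0 0 0 0 0 0")

```text
t: 10.25
eef_pos: [0.4675, -0.0379, 0.0698]
tool_rot: [0.0, 0.112, 0.994, 0.0]
contact_force: [-4.3, 2.7, 19.1]
gripper_width: 0.001
```

At 19 N it is on the hard stop and fully down. Now I'll release and lift clear.

Request:
move_arm(increments="0 0 0 2 0 0 0; 0 0 0 4 0 0 0; 0 0 0 8 0 0 0; 0 0 0 16 0 0 0; 0 0 0 25 0 0 0; 0 0 0 30 0 0 0; 0 0 0 30 0 0 0; 0 0 0 30 0 0 0")

```text
t: 11.25
eef_pos: [0.4662, -0.0387, 0.2145]
tool_rot: [-0.001, 0.113, 0.994, -0.0]
contact_force: [0.2, -0.2, -0.7]
gripper_width: 0.003
```

Request:
move_arm(increments="0 0 -30 20 0 0 0; 0 0 -30 0 0 0 0; 0 0 -30 0 0 0 0; 0 0 -30 0 0 0 0; 0 0 -30 0 0 0 0; 0 0 -20 0 0 0 0; 0 0 0 0 0 0 0; 0 0 0 0 0 0 0")

```text
t: 12.25
eef_pos: [0.4668, -0.2071, 0.2335]
tool_rot: [-0.001, 0.112, 0.994, 0.0]
contact_force: [-0.1, 0.2, 0.9]
gripper_width: -0.001
```

Run:
```python
from h import *
from station import bot
o=bot.get_obs();print(o['eef_pos'],o['contact_force'],o['t'])
for n in("top","side"):
    p,d=vision.read_camera(n); cv2.imwrite(f"pics/{n}3.png",p[:,:,::-1])
    d0=np.load(n+"0.npy")
    for nm,X in dict(square=[.466,-.039,.078],round=[.4787,.0231,.078],oblong=[.5096,.1502,.078],small=[.5246,.2164,.078]).items():
        u=np.rint(proj(n,X)[0]+[0,2*(n=="side")]).astype(int); s=np.s_[u[1]-1:u[1]+2,u[0]-1:u[0]+2]
        print(n,nm,dep(n,u,np.median(d[s]))[2],dep(n,u,np.median(d0[s]))[2])
```

```text
[ 0.46677861 -0.20712398  0.23351495] [-0.10236063  0.19616582  0.87830542] 12.25
top square 0.07661265001915962 0.07726246953305549
top round 0.07778560257791944 0.07745735322399439
top oblong 0.07689923559475276 0.07698788508649557
top small 0.07761397704182993 0.076448242273494
side square 0.0779421111913321 0.07784710372987691
side round 0.07889576252534991 0.07725486463157705
side oblong 0.07768192839689125 0.07739689142500028
side small 0.07647629646694909 0.07730888180779316
```

View pics/side3.png

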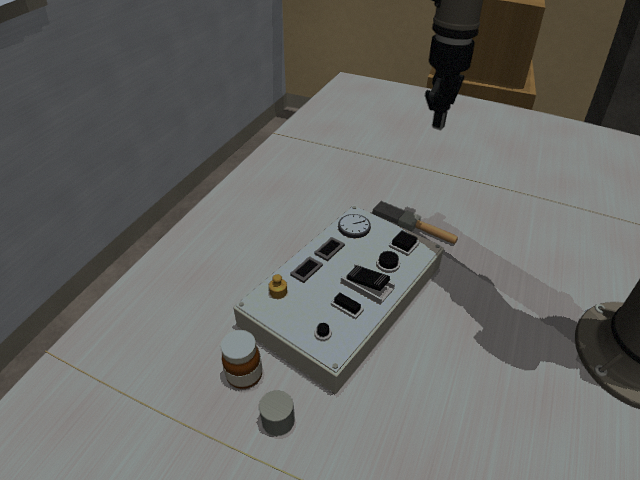

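View pics/top3.png

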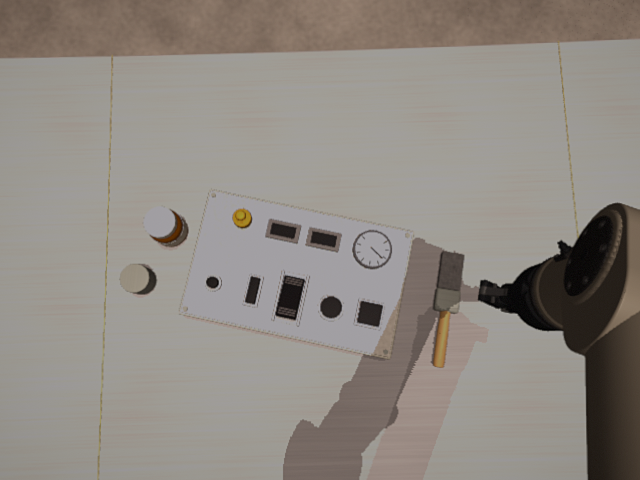

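Both views show the rocker still on (side view (368,277)) and the caps up. The weights, jar and brush are at the same pixels as at the start, and the hand is clear at 0.23 m, so I'll hand in.

```bash
python3 -c "
from station import bot
print(bot.hand_in())"
```

```text
the job is handed in; nothing more can be done
None
```

I switched the mains rocker on, then pressed the square start button fully down and let it come up. I handed the job in just after t = 12.25 s; no verdict is reported.

- **Rocker:** I pressed the raised end until the hard stop at about 13 N. The measured paddle slope was about -0.21 rad, which is roughly 0.43 of 0.44 rad on the joint. The last side view shows it still on.
- **Start button:** I pressed it to the hard stop at about 19 N, with the tip at 0.0698 m against the 0.070 m expected when fully down. After release its top measured 77–78 mm, the same as at the start.
- **Other buttons:** they measured 76–79 mm, within 2 mm of their starting heights, which is about the camera's accuracy.
- **Loose items and hand:** the weights, jar and brush sit at the same place in both pictures as at the start, judged by eye. The hand ended clear at z = 0.23 m, with under 1 N on the tool.

No check failed. The only disagreement was in the first measurement: the outline centres of the square cap in the two cameras differed by up to about 10 mm, because the side view also takes in the cap's side faces. I used the top view, and the press landed on the cap as expected.

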